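# Wind the little-house music box

## Task

Wind up the music box that carries the little wooden house: turn its key clockwise (seen from above) in two or three partial turns, letting go of the key completely between them, until it is fully wound against its stop, then let go. Leave the key of the other music box, the one with the little boat, alone.

Things in the scene. Friction and masses are not known exactly. Their poses are not given: they have to be found in the camera images.
- house_box: Plywood music box, 210 x 110 mm and 55 mm high, fixed to the bench. Origin at the centre of its underside; x along its length, z up. The little pitched-roof house (about 50 x 60 mm, top 110 mm above the bench) stands on its lid 62 mm from the middle towards +x; the winding key stands on the lid 60 mm from the middle towards -x. A second box, alike in size, wood and key, carries a little sailing boat instead of the house; which one stands left or right varies.
- house_key_grip (a point): Centre of the blade of the house box's steel winding key, 30 mm above the lid (85 mm above the bench), on the key's upright axis. It turns with the key: x along the blade, y across it, z up. The blade is upright and flat like a butterfly: 60 mm long, 26 mm high (its lower edge 17 mm above the lid), 9 mm thick, on a 10 mm round stem.
- house_key (a joint): Turn of the house box's key in rad: 0 slack (blade along the box's length), growing clockwise seen from above, 2.6 at the stop (fully wound). It starts between 0 and 0.4. A spring pulls back, but the key stays where it is let go; turning it takes 0.1 N m when slack, 0.17 N m at the end.
- boat_key_wing (a point): End of one wing of the like key on the boat box, 28 mm from that key's upright axis, 85 mm above the bench. That key must not be turned.

How it is judged:
On the way:
1. the house key has been turned part of the way (between 0.7 and 2.1 rad) and let go, nothing touching it (value of joint house_key between 0.7 and 2.1 rad and contact force between the fingers and house_box below 0.05 N), for 0.15 s.
At the end, for the whole second after the job is handed in: The house box's key stands at 2.3 rad or more (its stop is at 2.6), at rest, with nothing touching it or its box (value of joint house_key above 2.3 rad and velocity of joint house_key below 0.05 rad/s and contact force between anything else and house_box below 0.05 N).
It fails at once if the key of the boat box is turned (its wing end moves more than 10 mm) (distance of boat_key_wing from where it was at the start of the episode above 0.01 m).
It also fails if it takes over 45 s, if anything falls off the work surface, if the arm or the gripper's body presses on something with over 40 N, if the wrist force passes 120 N, or if a joint passes its speed limit or range.

## Robot

A 7-joint arm with a two-finger parallel gripper is mounted at the origin on the work surface. World frame = base frame: x ahead of the robot, y to its left, z up, the work surface at z = 0. Lengths are in m, angles in rad, forces in N, time in s.
With the tool pointing down it reaches from about 0.4 to 0.875 m from the base axis. Payload 19.3 kg.
Tool frame: the origin (TCP) lies midway between the tips of the shut fingers; the grasp point (between the pads) lies 19 mm behind it; z points along the fingers, y is the direction in which the jaws open and shut (so a half turn about z gives the same grasp; the last joint's range is limited). The gripper opens to 85 mm and grips with 20 to 120 N. Pads are 22 mm wide; open, the fingers measure 114 mm over their backs; the gripper's body (76 mm by 85 mm) begins 54 mm behind the grasp point. The pads swing forward as they close: fully open they stand 13 mm farther back than shut.
Start: joints at [1.279, 0.521, -0.036, 1.599, 0.021, 1.021, -0.113], TCP at [0.137, -0.61, 0.202] pointing down, gripper open.
Joint ranges: [-2.91, 2.91], [-0.3, 2.13], [-1.5, 1.42], [0.17, 2.43], [-1.26, 4.41], [0.16, 1.93], [-2.52, 2.52]. Speed limits (rad/s): [1.89, 1.89, 2.39, 2.39, 3.01, 3.01, 3.01].

## Interface

Orientations are given as [roll, pitch, yaw] about the fixed x, y, z axes, in that order (R = Rz(yaw) Ry(pitch) Rx(roll)).
In Python, from workcell import bot, eyes gives the robot as it stands. The module is installed in compiled form; this text tells all that it offers.
- The arm moves only by the shell command python3 -m jog 'ROWS' [FORCE]. ROWS is JSON, a list of rows, each an object with "delta_pos": the shift along the world's x, y, z in mm, a list of three; "spin": the turn about the world's z in rad; "claw": the closure, from 0 (fully open) to 1 (shut). In form: [{"delta_pos": [tx, ty, tz], "spin": spin, "claw": claw}, ...]. A call has 1 to 8 rows; each row is the pose to reach, as a shift and turn from the pose measured when the call began; what a row does not reach only later rows make up. A row lasts 1/10 s, in which the tool goes at most 50 mm and 8.59 degrees, less where a joint would pass 70% of its speed; a pose out of reach is approached as far as the arm can. A call with a gripper value outside its range is refused whole. The fingers move at their own pace and stop on an object; FORCE is the grip in N (left out, the last holds). Time passes only in rows, so rows that repeat a pose let the fingers close. It gives the time, the measured TCP pose, the force and the opening at its end, in the units of the state.
- bot.observe(): the state, without advancing time (a new reading comes with each control period).
- eyes.grab_frame(name): name is "scene" or "top" or "wrist"; returns the picture (400x640x3 uint8, blue, green, red); there is no depth.
- eyes.camera_params(name): a dict with "fx", "fy", "cx", "cy" (pixels), "origin" and "attitude" of the camera in the world. Camera axes: x right, y up, looking along -z (the intrinsics and any distortion apply to the point x, -y, -z); pixel columns grow to the right and rows downward; lengths in m; the calibration is good to about 2 mm. A picture is of the moment at which its call begins: read the wrist's pose just before it. camera_params takes no time and is no camera call; for the wrist camera it gives the pose at the moment of the call.
- bot.job_done(): hands the job in, once; it reports no verdict.
The state is a dict: "clock": time; "qpos": joint angles; "qd": joint speeds; "joint_efforts": joint torques, N m; "position": TCP position; "tool_rot": TCP orientation; "force": force on the tool from outside, world axes, zero at the start; "moment": the same for the moment, N m; "grip_width": finger opening in m.
Only numpy, scipy, OpenCV 4.12 (cv2) and the standard library are available. Lean on these libraries where they do the work, as an engineer would, in place of code of your own. Each camera call takes 0.05 s, during which the arm holds its last target. There are 200 camera calls.

## Working session

There is one attempt and no reset: what is moved stays moved. The work goes in short steps, Python scripts to look and compute and a shell command to move; the robot and the scene stay as the last step left them, time stands still between calls to the robot, and variables do not carry over. Pictures are saved under pics/ and viewed, about 8 in all and at most 12, crops included, and the job is handed in when it is done.

```bash
mkdir -p pics; cat > h.py <<'E'
import numpy as np, cv2
from workcell import bot, eyes
from scipy.spatial.transform import Rotation as R
def cam(n):
    p=eyes.camera_params(n); a=np.array(p["attitude"],float)
    M=a if a.shape==(3,3) else R.from_euler('xyz',a).as_matrix() if a.size==3 else None
    return p,M
def ray(n,u,v,z,pm=None):
    p,M=pm or cam(n)
    d=M@np.array([(u-p["cx"])/p["fx"],-(v-p["cy"])/p["fy"],-1.0]); o=np.array(p["origin"])
    return o+d*(z-o[2])/d[2]
E
python3 - <<'E'
from h import *
for n in("top","scene"):
    print(eyes.camera_params(n)); cv2.imwrite(f"pics/{n}.png",eyes.grab_frame(n))
print(bot.observe())
E
```

```text
{'fx': 369.89418757123207, 'fy': 369.89418757123207, 'cx': 322.10219534493626, 'cy': 204.65651057732487, 'origin': array([ 0.4337741 , -0.03362036,  0.76037655]), 'attitude': array([ 0.18348619,  0.012416  , -1.57872714])}
{'fx': 411.3254572423223, 'fy': 411.3254572423223, 'cx': 318.3230998394666, 'cy': 203.48562604567542, 'origin': array([0.78372205, 0.35972181, 0.77719189]), 'attitude': array([0.58677448, 0.00452294, 2.62378041])}
{'clock': 0.1, 'qpos': array([ 1.27878615,  0.52195728, -0.03632105,  1.59990579,  0.02120766,
        1.02111497, -0.1128054 ]), 'qd': array([ 0.0005221 , -0.00211177,  0.00172906, -0.00115235, -0.00026593,
        0.00228023, -0.00163971]), 'joint_efforts': array([ 3.67621280e-03, -9.28481197e+01,  1.98397882e+00, -3.70536232e+01,
        1.81185576e-02,  5.29773999e-03, -3.53198618e-05]), 'position': array([ 0.13738878, -0.6093913 ,  0.20179778]), 'tool_rot': array([-3.14059558e+00,  7.89916800e-05,  2.21791488e-01]), 'force': array([-0.1474842 , -0.31775871, -0.52162082]), 'moment': array([-0.00211205,  0.02997216, -0.0233426 ]), 'grip_width': 0.08553912702155575}
```

View pics/top.png

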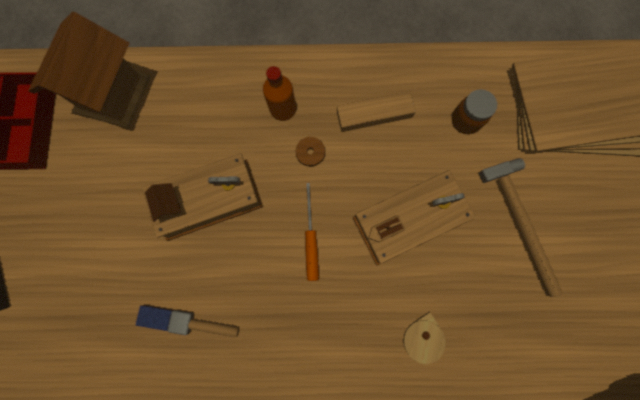

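View pics/scene.png

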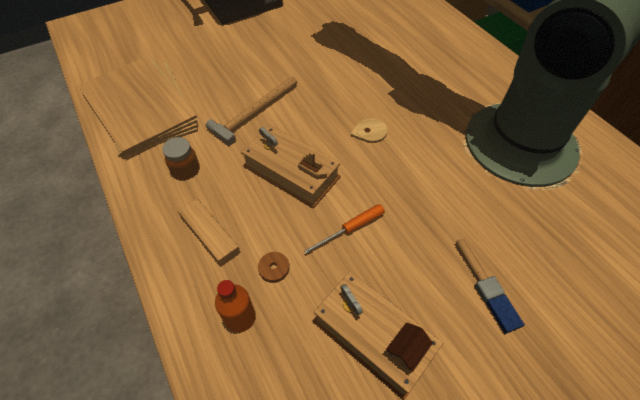

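The house box is at left in the top view: key at about (224,181), house at (165,200). The boat box is at right, key at (447,201). Next I'll enlarge the house box.

```bash
python3 - <<'E'
from h import *
t=cv2.imread("pics/top.png");s=cv2.imread("pics/scene.png")
a=cv2.resize(t[145:250,135:275],None,fx=5,fy=5,interpolation=cv2.INTER_CUBIC)[:, :700]
b=cv2.resize(s[265:400,300:450],None,fx=4,fy=4,interpolation=cv2.INTER_CUBIC)
a=cv2.convertScaleAbs(a,alpha=1.6)
cv2.imwrite("pics/ca.png",a)
def grey(im,x0,x1,y0,y1):
    h=cv2.cvtColor(im,cv2.COLOR_BGR2HSV); m=np.zeros(h.shape[:2],np.uint8)
    m[y0:y1,x0:x1]=((h[...,1]<70)&(h[...,2]>50))[y0:y1,x0:x1]*255
    c=max(cv2.findContours(m,0,1)[0],key=cv2.contourArea); return c
for n,im,r in(("top",t,(195,260,160,205)),("scene",s,(325,375,275,325))):
    c=grey(im,*r); rc=cv2.minAreaRect(c); bp=cv2.boxPoints(rc); print(n,rc,bp.tolist())
    for z in(.085,.098): print(z,ray(n,*rc[0],z), [ray(n,*p,z)[:2].round(4).tolist() for p in bp])
E
```

```text
top ((223.0, 179.0), (4.0, 28.0), 90.0) [[209.0, 177.0], [237.0, 177.0], [237.0, 181.0], [209.0, 181.0]]
0.085 [0.61035476 0.16047752 0.085     ] [[0.6145, 0.1872], [0.614, 0.1341], [0.6062, 0.1338], [0.6068, 0.1868]]
0.098 [0.60695585 0.15674142 0.098     ] [[0.6111, 0.1829], [0.6105, 0.1309], [0.6029, 0.1306], [0.6034, 0.1826]]
scene ((351.576904296875, 298.6153564453125), (32.172611236572266, 5.824352264404297), 56.3099365234375) [[340.23077392578125, 286.84613037109375], [345.076904296875, 283.6153564453125], [362.92303466796875, 310.38458251953125], [358.076904296875, 313.6153564453125]]
0.085 [0.6071332  0.16103562 0.085     ] [[0.613, 0.1325], [0.6023, 0.1316], [0.6014, 0.1886], [0.6118, 0.1892]]
0.098 [0.6104497  0.16476712 0.098     ] [[0.6162, 0.1368], [0.6057, 0.1359], [0.6049, 0.1918], [0.615, 0.1924]]
```

View pics/ca.png

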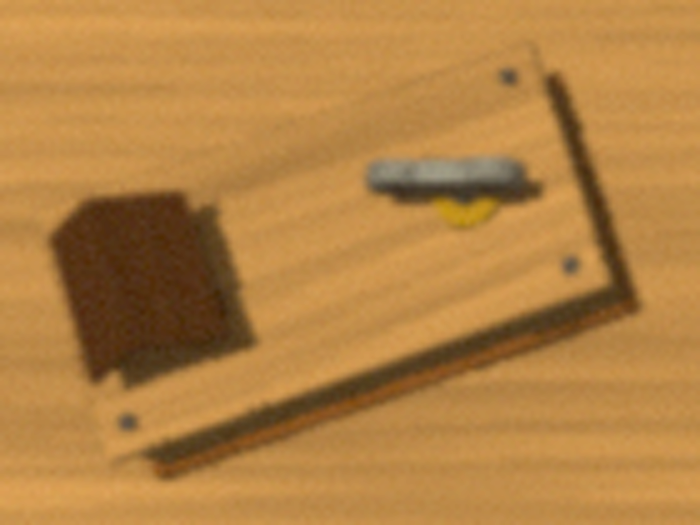

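Both views agree on the key at (0.609, 0.161), z 0.085. The blade lies along world y and the box axis is at about 108°, so the key starts at about 0.3 rad. Starting the approach.

```bash
python3 -m jog '[{"delta_pos":[40,20,30],"spin":0.1,"claw":0},{"delta_pos":[80,40,60],"spin":0.2,"claw":0},{"delta_pos":[120,65,60],"spin":0.3,"claw":0},{"delta_pos":[160,90,60],"spin":0.4,"claw":0},{"delta_pos":[200,115,60],"spin":0.5,"claw":0},{"delta_pos":[240,140,60],"spin":0.6,"claw":0},{"delta_pos":[280,165,60],"spin":0.7,"claw":0},{"delta_pos":[310,180,60],"spin":0.8,"claw":0}]' 40; python3 -c "
from workcell import bot;print(bot.observe()['qpos'].round(3))"
```

```text
clock: 0.9
position: [0.4499, -0.4268, 0.2617]
tool_rot: [-3.141, -0.001, 1.028]
force: [-0.4, -0.9, -0.0]
grip_width: 0.0855
[ 0.865  0.474 -0.297  1.53   0.145  1.161 -0.002]
```

```bash
python3 -m jog '[{"delta_pos":[15,40,0],"spin":0.08,"claw":0},{"delta_pos":[35,85,0],"spin":0.16,"claw":0},{"delta_pos":[55,130,0],"spin":0.24,"claw":0},{"delta_pos":[75,175,0],"spin":0.32,"claw":0},{"delta_pos":[95,220,0],"spin":0.4,"claw":0},{"delta_pos":[115,265,0],"spin":0.48,"claw":0},{"delta_pos":[130,310,0],"spin":0.54,"claw":0},{"delta_pos":[140,355,0],"spin":0.54,"claw":0}]'
python3 -m jog '[{"delta_pos":[5,45,0],"spin":0,"claw":0},{"delta_pos":[10,90,0],"spin":0,"claw":0},{"delta_pos":[15,135,0],"spin":0,"claw":0},{"delta_pos":[17,180,0],"spin":0,"claw":0},{"delta_pos":[19,215,-5],"spin":0,"claw":0},{"delta_pos":[19,232,-25],"spin":0,"claw":0},{"delta_pos":[19,232,-45],"spin":0,"claw":0},{"delta_pos":[19,232,-45],"spin":0,"claw":0}]'
python3 - <<'E'
from h import *
o=bot.observe();p,M=cam("wrist");im=eyes.grab_frame("wrist");cv2.imwrite("pics/w1.png",im)
print(o["qpos"].round(3),o["position"],o["tool_rot"],p)
np.save("w1.npy",np.r_[p["fx"],p["fy"],p["cx"],p["cy"],p["origin"],p["attitude"]])
E
```

```text
clock: 1.7
position: [0.5903, -0.0698, 0.2614]
tool_rot: [-3.14, -0.001, 1.571]
force: [0.5, -0.4, -0.4]
grip_width: 0.0853
clock: 2.5
position: [0.608, 0.1621, 0.2137]
tool_rot: [-3.136, 0.0, 1.572]
force: [0.2, -0.4, 0.1]
grip_width: 0.0855
[-0.002  0.566 -0.535  1.55   0.306  1.116 -0.605] [0.60796347 0.16212692 0.21371853] [-3.13596264e+00  6.13535200e-05  1.57187466e+00] {'fx': 343.75096778692205, 'fy': 343.75096778692205, 'cx': 315.9816703292984, 'cy': 192.78092660426788, 'origin': array([0.60846242, 0.23743298, 0.38532959]), 'attitude': array([-0.30024958,  0.00553419,  0.00095295])}
```

View pics/w1.png

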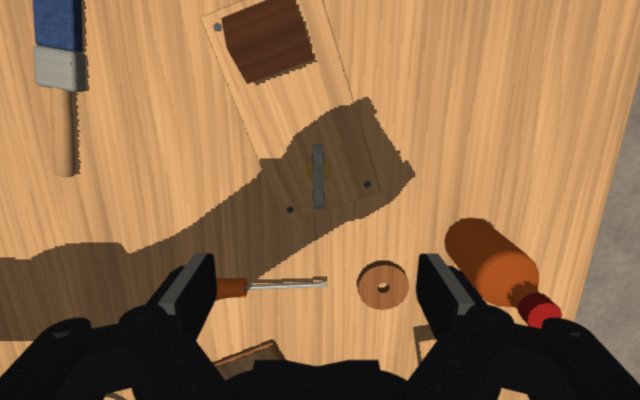

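Wrist view: the key blade runs upright from (318,145) to (318,209), with the house above it at (268,40).

```bash
python3 - <<'E'
from h import *
w=np.load("w1.npy");pm=({"fx":w[0],"fy":w[1],"cx":w[2],"cy":w[3],"origin":w[4:7]},R.from_euler('xyz',w[7:]).as_matrix())
im=cv2.imread("pics/w1.png");h=cv2.cvtColor(im,cv2.COLOR_BGR2HSV)[130:225,295:345]
m=((h[...,1]<75)).astype(np.uint8)*255
c=max(cv2.findContours(m,0,1)[0],key=cv2.contourArea)+[295,130]
rc=cv2.minAreaRect(c);print(rc,cv2.boundingRect(c))
for p in cv2.boxPoints(rc): print(p,ray("",*p,.098,pm)[:2].round(4),ray("",*p,.072,pm)[:2].round(4))
for u,v in((218,27),(367,184),(290,210)): print("screw",ray("",u,v,.055,pm)[:2].round(4))
E
```

```text
((317.5, 176.0), (64.0, 11.0), 90.0) (312, 144, 12, 65)
[312. 144.] [0.6036 0.1913] [0.6031 0.1871]
[323. 144.] [0.6128 0.1913] [0.6132 0.1871]
[323. 208.] [0.6132 0.1344] [0.6136 0.125 ]
[312. 208.] [0.6034 0.1343] [0.603 0.125]
screw [0.5207 0.287 ]
screw [0.6576 0.1445]
screw [0.5802 0.1167]
```

```bash
python3 -m jog '[{"delta_pos":[0.5,-1,-40],"spin":0,"claw":0},{"delta_pos":[0.5,-1,-80],"spin":0,"claw":0},{"delta_pos":[0.5,-1,-115],"spin":0,"claw":0},{"delta_pos":[0.5,-1,-135],"spin":0,"claw":0},{"delta_pos":[0.5,-1,-145],"spin":0,"claw":0},{"delta_pos":[0.5,-1,-145],"spin":0,"claw":0}]' 60
python3 -m jog '[{"delta_pos":[0,0,0],"spin":0,"claw":1},{"delta_pos":[0,0,0],"spin":0,"claw":1},{"delta_pos":[0,0,0],"spin":0,"claw":1},{"delta_pos":[0,0,0],"spin":0,"claw":1},{"delta_pos":[0,0,0],"spin":0,"claw":1},{"delta_pos":[0,0,0],"spin":0,"claw":1},{"delta_pos":[0,0,0],"spin":0,"claw":1}]' 60
```

```text
clock: 3.15
position: [0.6094, 0.1603, 0.0704]
tool_rot: [-3.137, -0.0, 1.57]
force: [-0.2, -0.5, 0.6]
grip_width: 0.0854
clock: 3.85
position: [0.6094, 0.1603, 0.0704]
tool_rot: [-3.137, -0.0, 1.57]
force: [-0.2, 0.2, 0.4]
grip_width: -0.0003
```

Opening reads 0, so the grasp missed or the reading is odd. Looking.

```bash
python3 - <<'E'
from h import *
a=eyes.grab_frame("wrist");b=eyes.grab_frame("scene")
a=a[100:400,120:520];b=cv2.resize(b[200:400,240:440],None,fx=1.5,fy=1.5)
cv2.imwrite("pics/g1.png",np.hstack([a,b]));print(bot.observe()["grip_width"])
E
```

```text
-0.0002167659110928605
```

View pics/g1.png

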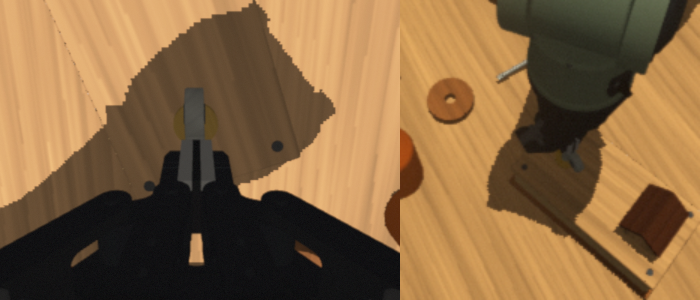

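```bash
python3 - <<'E'
from h import *
a=eyes.grab_frame("wrist")
cv2.imwrite("pics/g2.png",cv2.convertScaleAbs(cv2.resize(a[170:370,250:400],None,fx=3.5,fy=3,interpolation=cv2.INTER_CUBIC),alpha=1.8))
E
```

```text
(no output)
```

View pics/g2.png

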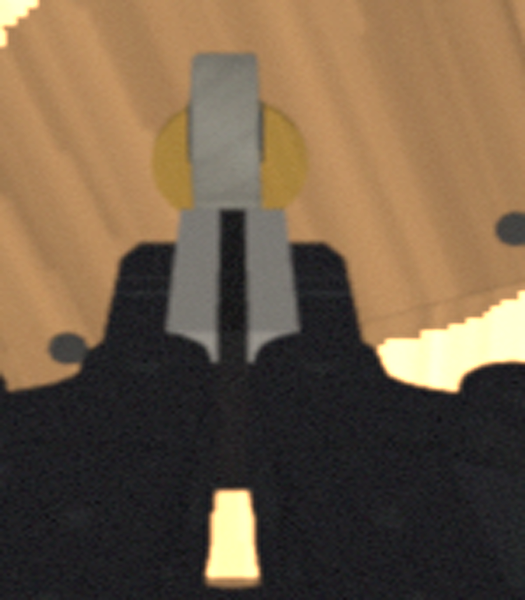

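```bash
python3 - <<'E'
from h import *
p,M=cam("wrist");o=bot.observe();print(p["origin"],p["attitude"],o["position"],o["force"].round(1))
f=lambda n,a,b:print(n,ray(n,*a,.055)[:2].round(4),ray(n,*b,.055)[:2].round(4),np.linalg.norm(ray(n,*a,.055)-ray(n,*b,.055)))
f("wrist",(269.4,286),(396,246))
f("top",(135+57/5*0+508/5,145+77/5),(135+570/5,145+265/5))
P=M.T@(o["position"]-p["origin"]);print("tcp px",p["cx"]-p["fx"]*P[0]/P[2],p["cy"]+p["fy"]*P[1]/P[2])
s=eyes.grab_frame("scene");t=eyes.grab_frame("top")
s=cv2.resize(s[240:360,290:410],(480,480),interpolation=2);t=cv2.resize(t[140:260,160:240],(320,480),interpolation=2)
cv2.imwrite("pics/g3.png",cv2.convertScaleAbs(np.hstack([s,t]),alpha=1.8))
E
```

```text
[0.60980057 0.23560381 0.24199844] [-0.30006497  0.00421876 -0.00076288] [0.60940257 0.16033742 0.07035303] [0.8 0.6 0.8]
wrist [0.5799 0.117 ] [0.6567 0.1445] 0.08156174235061835
top [0.656  0.1435] [0.5794 0.1166] 0.0812095010429553
tcp px 316.6896797774558 231.8555512520072
```

View pics/g3.png

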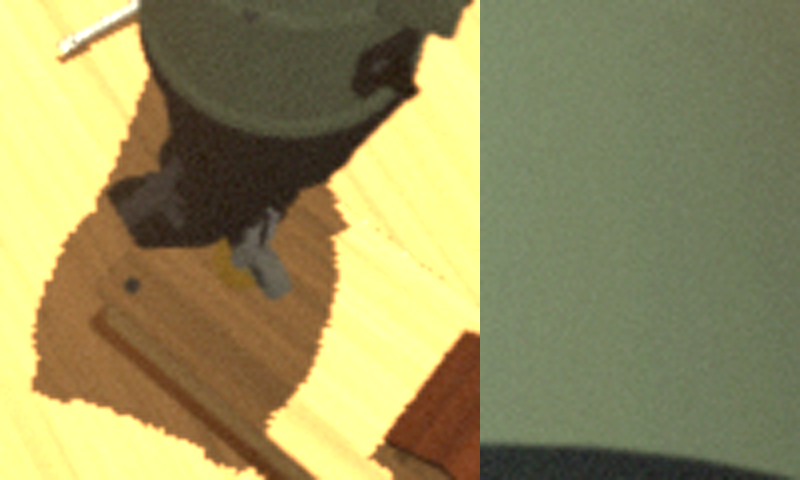

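The pads look shut just above the blade: the real tips sit about 30 mm higher than the reported TCP. Both the open pads in the first wrist view and this shut view say so. I'll open, go lower while watching force, and retry.

```bash
python3 -m jog '[{"delta_pos":[0,0,0],"spin":0,"claw":0},{"delta_pos":[0,0,0],"spin":0,"claw":0},{"delta_pos":[0,0,0],"spin":0,"claw":0},{"delta_pos":[0,0,0],"spin":0,"claw":0},{"delta_pos":[0,0,-6],"spin":0,"claw":0},{"delta_pos":[0,0,-12],"spin":0,"claw":0},{"delta_pos":[0,0,-12],"spin":0,"claw":0}]'
python3 -m jog '[{"delta_pos":[0,0,-4],"spin":0,"claw":0},{"delta_pos":[0,0,-8],"spin":0,"claw":0},{"delta_pos":[0,0,-8],"spin":0,"claw":0}]'
python3 - <<'E'
from h import *
a=eyes.grab_frame("wrist");cv2.imwrite("pics/g4.png",cv2.convertScaleAbs(a[100:400],alpha=1.5))
E
```

```text
clock: 4.8
position: [0.6088, 0.1601, 0.0572]
tool_rot: [-3.136, 0.0, 1.57]
force: [-0.2, 0.4, 0.7]
grip_width: 0.0852
clock: 5.1
position: [0.6084, 0.16, 0.0485]
tool_rot: [-3.135, 0.001, 1.57]
force: [0.2, 0.5, -1.1]
grip_width: 0.0852
```

View pics/g4.png

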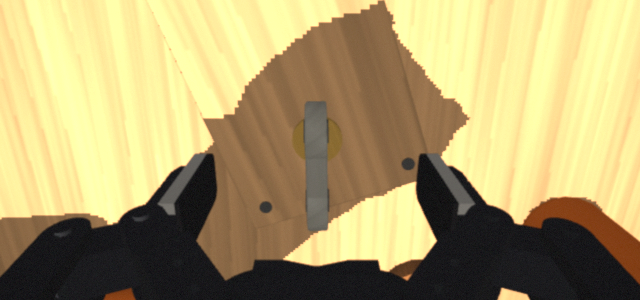

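```bash
python3 -m jog '[{"delta_pos":[0,0,0],"spin":0,"claw":1},{"delta_pos":[0,0,0],"spin":0,"claw":1},{"delta_pos":[0,0,0],"spin":0,"claw":1},{"delta_pos":[0,0,0],"spin":0,"claw":1},{"delta_pos":[0,0,0],"spin":0,"claw":1},{"delta_pos":[0,0,0],"spin":0,"claw":1},{"delta_pos":[0,0,0],"spin":0,"claw":1}]' 60
```

```text
clock: 5.85
position: [0.6088, 0.1601, 0.0491]
tool_rot: [-3.136, 0.0, 1.57]
force: [-0.4, 0.3, 4.3]
grip_width: 0.0078
```

Now gripped: 7.8 mm with a 9 mm blade between the pads. First partial turn.

```bash
python3 -m jog '[{"delta_pos":[0,0,0],"spin":-0.1,"claw":1},{"delta_pos":[0,0,0],"spin":-0.22,"claw":1},{"delta_pos":[0,0,0],"spin":-0.36,"claw":1},{"delta_pos":[0,0,0],"spin":-0.5,"claw":1},{"delta_pos":[0,0,0],"spin":-0.64,"claw":1},{"delta_pos":[0,0,0],"spin":-0.78,"claw":1},{"delta_pos":[0,0,0],"spin":-0.92,"claw":1},{"delta_pos":[0,0,0],"spin":-1.04,"claw":1}]'
python3 -c "
from workcell import bot;o=bot.observe();print(o['qpos'].round(3),o['moment'].round(2),o['force'].round(1))"
```

```text
clock: 6.65
position: [0.6092, 0.1601, 0.0491]
tool_rot: [-3.136, -0.0, 0.525]
force: [2.5, -0.7, -2.1]
grip_width: 0.0077
[-0.216  0.72  -0.199  1.69   0.184  0.75  -1.547] [-0.18 -0.63  0.06] [ 2.5 -0.7 -2.1]
```

```bash
python3 -m jog '[{"delta_pos":[0,0,0],"spin":0,"claw":0},{"delta_pos":[0,0,0],"spin":0,"claw":0},{"delta_pos":[0,0,0],"spin":0,"claw":0},{"delta_pos":[0,0,0],"spin":0,"claw":0},{"delta_pos":[0,0,0],"spin":0,"claw":0},{"delta_pos":[0,0,30],"spin":0,"claw":0},{"delta_pos":[0,0,60],"spin":0,"claw":0},{"delta_pos":[0,0,60],"spin":0,"claw":0}]'
python3 - <<'E'
from h import *
p,M=cam("wrist");a=eyes.grab_frame("wrist");cv2.imwrite("pics/w2.png",cv2.convertScaleAbs(a,alpha=1.5));print(p["origin"],p["attitude"])
np.save("w2.npy",np.r_[p["fx"],p["fy"],p["cx"],p["cy"],p["origin"],p["attitude"]])
E
```

```text
clock: 7.45
position: [0.6111, 0.1606, 0.1129]
tool_rot: [-3.137, -0.006, 0.525]
force: [0.2, 0.9, 0.6]
grip_width: 0.0853
[0.67541007 0.19724456 0.28491593] [-0.29401509  0.00354631 -1.04588429]
```

View pics/w2.png

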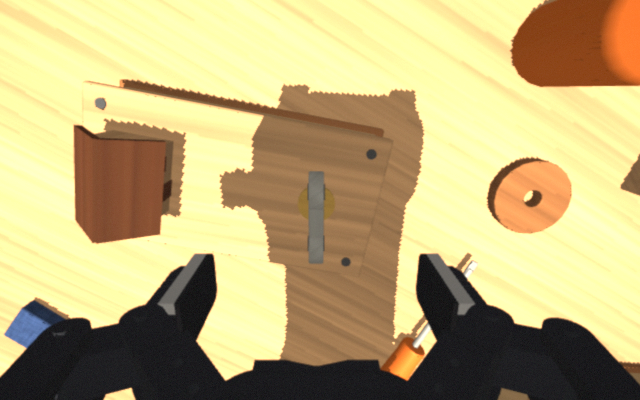

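The blade is aligned with the tool (key at about 1.38 rad) and free of the fingers. Next: spin half a turn for joint range, then regrasp.

```bash
python3 -m jog '[{"delta_pos":[-2,0,0],"spin":0.14,"claw":0},{"delta_pos":[-2,0,0],"spin":0.28,"claw":0},{"delta_pos":[-2,0,0],"spin":0.42,"claw":0},{"delta_pos":[-2,0,0],"spin":0.56,"claw":0},{"delta_pos":[-2,0,0],"spin":0.7,"claw":0},{"delta_pos":[-2,0,0],"spin":0.84,"claw":0},{"delta_pos":[-2,0,0],"spin":0.98,"claw":0},{"delta_pos":[-2,0,0],"spin":1.12,"claw":0}]'
python3 -m jog '[{"delta_pos":[0,0,0],"spin":0.14,"claw":0},{"delta_pos":[0,0,0],"spin":0.28,"claw":0},{"delta_pos":[0,0,0],"spin":0.42,"claw":0},{"delta_pos":[0,0,0],"spin":0.56,"claw":0},{"delta_pos":[0,0,0],"spin":0.7,"claw":0},{"delta_pos":[0,0,0],"spin":0.84,"claw":0},{"delta_pos":[0,0,0],"spin":0.98,"claw":0},{"delta_pos":[0,0,0],"spin":1.12,"claw":0}]'
```

```text
clock: 8.3
position: [0.6078, 0.1601, 0.11]
tool_rot: [-3.136, -0.003, 1.651]
force: [-0.2, 0.1, -0.0]
grip_width: 0.0853
clock: 9.1
position: [0.6074, 0.16, 0.1092]
tool_rot: [-3.135, -0.004, 2.778]
force: [-0.4, 0.2, -0.3]
grip_width: 0.0855
```

Yaw target is 0.525+3.142 = 3.667, so 0.889 more.

```bash
python3 -m jog '[{"delta_pos":[1.5,0,0],"spin":0.14,"claw":0},{"delta_pos":[1.5,0,0],"spin":0.28,"claw":0},{"delta_pos":[1.5,0,0],"spin":0.42,"claw":0},{"delta_pos":[1.5,0,0],"spin":0.56,"claw":0},{"delta_pos":[1.5,0,0],"spin":0.7,"claw":0},{"delta_pos":[1.5,0,0],"spin":0.82,"claw":0},{"delta_pos":[1.5,0,0],"spin":0.89,"claw":0},{"delta_pos":[1.5,0,0],"spin":0.89,"claw":0}]'
python3 -c "
from workcell import bot;o=bot.observe();print(o['qpos'].round(3),o['position'])"
```

```text
clock: 9.9
position: [0.6086, 0.1598, 0.1082]
tool_rot: [-3.136, -0.005, -2.614]
force: [-0.2, 0.4, 0.1]
grip_width: 0.0853
[ 0.235  0.819 -0.955  1.633  0.741  1.096  1.165] [0.60856148 0.15983931 0.10821196]
```

```bash
python3 -m jog '[{"delta_pos":[0.5,0,-25],"spin":0,"claw":0},{"delta_pos":[0.5,0,-45],"spin":0,"claw":0},{"delta_pos":[0.5,0,-59],"spin":0,"claw":0},{"delta_pos":[0.5,0,-59],"spin":0,"claw":0}]'
python3 -m jog '[{"delta_pos":[0,0,0],"spin":0,"claw":1},{"delta_pos":[0,0,0],"spin":0,"claw":1},{"delta_pos":[0,0,0],"spin":0,"claw":1},{"delta_pos":[0,0,0],"spin":0,"claw":1},{"delta_pos":[0,0,0],"spin":0,"claw":1},{"delta_pos":[0,0,0],"spin":0,"claw":1},{"delta_pos":[0,0,0],"spin":0,"claw":1}]' 60
```

```text
clock: 10.3
position: [0.6079, 0.1596, 0.0471]
tool_rot: [-3.137, -0.008, -2.614]
force: [-0.2, -0.2, -0.4]
grip_width: 0.0855
clock: 11.0
position: [0.6083, 0.1592, 0.0475]
tool_rot: [-3.136, -0.008, -2.615]
force: [-0.2, -2.4, 4.9]
grip_width: 0.0081
```

```bash
python3 -m jog '[{"delta_pos":[0,0,0],"spin":-0.1,"claw":1},{"delta_pos":[0,0,0],"spin":-0.22,"claw":1},{"delta_pos":[0,0,0],"spin":-0.36,"claw":1},{"delta_pos":[0,0,0],"spin":-0.5,"claw":1},{"delta_pos":[0,0,0],"spin":-0.64,"claw":1},{"delta_pos":[0,0,0],"spin":-0.78,"claw":1},{"delta_pos":[0,0,0],"spin":-0.9,"claw":1},{"delta_pos":[0,0,0],"spin":-1.02,"claw":1}]'
python3 -c "
from workcell import bot;o=bot.observe();print(o['qpos'].round(3),o['moment'].round(3),o['force'].round(1))"
python3 -m jog '[{"delta_pos":[0,0,0],"spin":-0.05,"claw":1},{"delta_pos":[0,0,0],"spin":-0.1,"claw":1},{"delta_pos":[0,0,0],"spin":-0.14,"claw":1},{"delta_pos":[0,0,0],"spin":-0.14,"claw":1}]'
python3 -c "
from workcell import bot;o=bot.observe();print(o['qpos'].round(3),o['moment'].round(3),o['force'].round(1))"
```

```text
clock: 11.8
position: [0.6082, 0.1599, 0.0476]
tool_rot: [-3.137, -0.008, 2.644]
force: [-0.5, 3.5, -3.2]
grip_width: 0.008
[ 0.096  0.814 -0.694  1.667  0.627  0.905  0.224] [ 0.813 -0.028  0.177] [-0.5  3.5 -3.2]
clock: 12.2
position: [0.6082, 0.1601, 0.0476]
tool_rot: [-3.138, -0.008, 2.503]
force: [1.3, 0.8, -4.0]
grip_width: 0.0074
[ 0.078  0.805 -0.662  1.669  0.6    0.89   0.104] [ 0.269 -0.397 -0.024] [ 1.3  0.8 -4. ]
```

```bash
for i in 1; do python3 -m jog '[{"delta_pos":[0,0,0],"spin":-0.04,"claw":1},{"delta_pos":[0,0,0],"spin":-0.07,"claw":1},{"delta_pos":[0,0,0],"spin":-0.07,"claw":1}]'; done
python3 -c "
from workcell import bot;o=bot.observe();print(o['moment'].round(3),o['force'].round(1))"
python3 -m jog '[{"delta_pos":[0,0,0],"spin":-0.04,"claw":1},{"delta_pos":[0,0,0],"spin":-0.06,"claw":1},{"delta_pos":[0,0,0],"spin":-0.06,"claw":1}]'
python3 -c "
from workcell import bot;o=bot.observe();print(o['moment'].round(3),o['force'].round(1))"
```

```text
clock: 12.5
position: [0.6082, 0.1601, 0.0476]
tool_rot: [-3.138, -0.008, 2.434]
force: [1.8, 0.2, -2.6]
grip_width: 0.0076
[ 0.153 -0.367  0.557] [ 1.8  0.2 -2.6]
clock: 12.8
position: [0.6083, 0.1602, 0.0477]
tool_rot: [-3.138, -0.008, 2.375]
force: [0.9, -1.7, -2.0]
grip_width: 0.0076
[-0.105 -0.347  1.484] [ 0.9 -1.7 -2. ]
```

Moment about z jumped to 1.5 N m, so the key is at its stop. Release, rise, check.

```bash
python3 -m jog '[{"delta_pos":[0,0,0],"spin":0.03,"claw":1},{"delta_pos":[0,0,0],"spin":0.03,"claw":0},{"delta_pos":[0,0,0],"spin":0.03,"claw":0},{"delta_pos":[0,0,0],"spin":0.03,"claw":0},{"delta_pos":[0,0,0],"spin":0.03,"claw":0},{"delta_pos":[0,0,0],"spin":0.03,"claw":0},{"delta_pos":[0,0,30],"spin":0.03,"claw":0},{"delta_pos":[0,0,70],"spin":0.03,"claw":0}]'
python3 -m jog '[{"delta_pos":[0,0,40],"spin":0,"claw":0},{"delta_pos":[0,0,70],"spin":0,"claw":0},{"delta_pos":[0,0,70],"spin":0,"claw":0}]'
python3 - <<'E'
from h import *
print(bot.observe()["tool_rot"]);p,M=cam("wrist");print(p["attitude"])
a=eyes.grab_frame("wrist");cv2.imwrite("pics/w3.png",cv2.convertScaleAbs(a,alpha=1.5))
E
```

```text
clock: 13.6
position: [0.6071, 0.1599, 0.117]
tool_rot: [-3.135, -0.01, 2.405]
force: [0.7, 0.1, -0.1]
grip_width: 0.0852
clock: 13.9
position: [0.6087, 0.1607, 0.1912]
tool_rot: [-3.14, -0.007, 2.405]
force: [0.2, 0.7, -0.4]
grip_width: 0.0856
[-3.1398731  -0.00662067  2.40520513]
[-0.29334484  0.00231178  0.8343055 ]
```

View pics/w3.png

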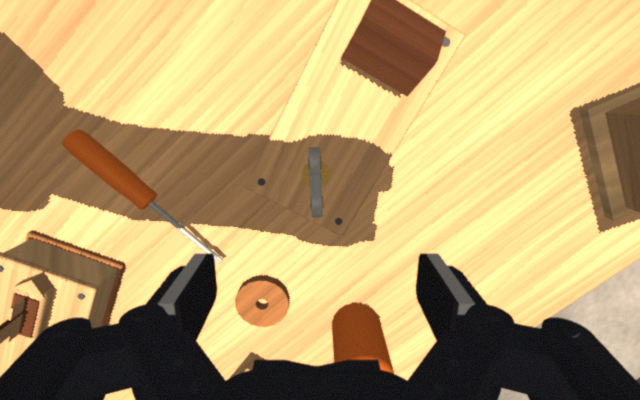

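The blade is within about 2° of the tool yaw (137.8°), which puts the key at about 2.6 rad, its stop. The gripper is well clear.

```bash
python3 -c "
from workcell import bot;print(bot.job_done());print(bot.observe()['clock'])"
```

```text
the job is handed in; nothing more can be done
None
the job is handed in; nothing more can be done
```

I wound the house box's key clockwise to its stop in two partial turns and handed the job in at about 14 s. The hand-in gave no verdict.

- **First turn:** it took the key from about 0.34 to about 1.38 rad. I then let go completely and rose clear. The wrist picture showed the blade still standing where I had left it.
- **Second turn:** I regripped with the tool turned half round and turned until the moment about the vertical rose to about 1.5 N m, which I took as the stop. Then I opened the gripper and rose about 140 mm.
- **Last check:** the wrist picture put the key at about 2.6 rad (2.65 from the image, so good to a few degrees), with the gripper well clear of it and the box.
- **Boat key:** I stayed away from it throughout, but took no separate measurement of it at the end.

**One thing disagreed:** the first grasp shut on nothing, just above the blade, because the real finger tips sat about 30 mm higher than the reported TCP. I reopened, went 21 mm lower and gripped the blade there.

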